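Free a harness-test module by parking the index plunger, then stow it

TASK

Unload the harness test fixture: pull up the sprung index plunger by its red T-bar and give it a quarter turn into its rest notch so that it stays retracted by itself. Then draw the blue test module by its bow handle straight out onto the open bed until its block stands clear of the bridge, let go of it there, take it again across the block and set it gently down flat in the yellow tray, without dropping it. Leave the plunger parked for the next module, and do not disturb the tape, screwdriver and bottle on the bench.

Things in the scene. Friction and masses are not known exactly. Their poses are not given: they have to be found in the camera images.
- fixture: Test fixture, fixed: grey bed 250 x 124 mm, top at z = 20, x = -170 to +80 mm; side guides 98 mm apart, 10 mm high; aluminium bridge over x = -25 to +78, underside z = 76, top z = 84 mm. Origin on the bench, z up; -x is the open loading end, the way the module is drawn out; y across. Plunger axis upright at x = 45, y = 0.
- plunger (a joint): Height of the sprung index pin, m: 0 = down, 8 mm deep in the module's bore, locking it; end stop 0.019. Spring pulls down 7 N at 0, plus 0.5 N per mm. The T-bar can turn only above 0.015, where its cross pin leaves the collar's slot. Parked in a rest notch it stands at about 0.012, the pin 4 mm clear of the module.
- plunger_knob (a joint): Turn of the T-bar about the plunger axis, rad, anticlockwise from above; 0 = bar along the fixture's x (locked). Rest notches at +1.57 and -1.57, either is right: V-shaped, they draw the cross pin in when let go from about 1.2 rad on. Range -1.8 to 1.8.
- tbar (a point): Middle of the red T-bar on top of the plunger: bar 64 mm long (this point's x axis), 12 mm wide (y), 14 mm high; point at its centre, 124 mm over the bench when locked. Beneath it a 16 mm hub 5 mm high, then an 11 mm stem; collar top 24 mm below the point when locked.
- module: Test module, 0.5 to 0.9 kg: black plate 160 x 90 x 10 mm (x = -97 to +63), blue block 75 x 56 x 40 mm on it (x = -15 to +60, z = 10 to 50), steel bow handle at the front. Origin on the underside, z up, -x to the handle. Centre of mass near x = +7 mm. Locked, its origin is at x = 0, y = 0, z = 20 of the fixture; drawn out 90 mm or more its block is clear of the bridge.
- handle (a point): Middle of the bow handle's cross bar: round, 10 mm thick, 60 mm along the module's y between its legs, 52 mm above the module's underside; open beneath. Axes as the module's. The bridge's front face is 47 mm behind it when locked.
- block (a point): Centre of the blue contact block (module x = 22.5 mm), 30 mm above the module's underside; 56 mm wide along the module's y, its top 20 mm above the point, the base plate's top 20 mm below. Axes as the module's.
- tray: Yellow open tray, fixed, outside 214 (x) x 144 (y) x 30 mm high, walls and floor 5 mm. Origin under its centre, z up.
- tape: Bystander, loose: roll of red tape lying flat, 100 mm across, 20 mm high; origin in the middle of its underside.
- screwdriver: Bystander, loose: screwdriver lying along its x, 180 mm long; origin under its middle.
- cleaner: Bystander, loose: white bottle with red cap, 48 mm across, 130 mm high; origin in the middle of its base.
Things that resemble listed ones, but are neither listed nor needed, are in the scene too. Of the things like the module, leave any that is green or turquoise; of the rest the smaller one is meant.

How it is judged:
By the outcome, as a careful person would: the job done as asked, in the order asked, and still so for the second after the job is handed in, with the robot touching nothing.
It also fails if it takes over 72 s, if anything falls off the work surface, if the arm or the gripper's body presses on something with over 40 N, if the wrist force passes 120 N, or if a joint passes its speed limit or range.

ROBOT

A 6-joint arm with a two-finger parallel gripper is mounted at the origin on the work surface. World frame = base frame: x ahead of the robot, y to its left, z up, the work surface at z = 0. Lengths are in m, angles in degrees, forces in N, time in s.
With the tool pointing down it reaches from about 0.35 to 0.875 m from the base axis. Payload 4.2 kg.
Tool frame: the origin (TCP) lies on the centre line of the jaws, within the pads' length; the fingertips stand 11 mm ahead of it and the grasp point (between the pads) lies 8 mm behind it; z points along the fingers, y is the line along which they close (so a half turn about z gives the same grasp; the last joint's range is limited). The gripper opens to 87 mm and grips with 3 to 60 N. Pads are 19 mm wide; open, the fingers measure 117 mm over their backs; the gripper's body (75 mm by 190 mm) begins 51 mm behind the grasp point.
Start: joints at [-58.579, 22.042, 0.453, 0, -68.411, -14.817], TCP at [0.179, -0.599, 0.234] pointing down, gripper open.
Joint ranges: [-179.83, 179.83], [-69.29, 118.12], [-61.27, 80.66], [-181.25, 117.63], [-171.15, -9.14], [-177.46, 177.46]. Speed limits (degrees/s): [159.86, 159.86, 180, 180, 180, 180].

INTERFACE

Orientations are given as a 3x3 rotation matrix whose columns are the frame's x, y, z axes.
In Python, from station import r gives the robot as it stands.
- The arm moves only by the tool servo_tool, never from a script. Its argument "commands" is a list that holds one entry, the list of rows, each a list of 7 numbers: the closure, from 0 (fully open) to 1 (shut), then the shift along the tool's x, y, z in mm, then the turn, a rotation vector about the tool's x, y, z in rad. In form: [[[claw, x, y, z, ax, ay, az], ...]]. A call has exactly 5 rows; each row is the pose to reach, as a shift and turn from the pose commanded when the call began, along the tool's axes at that moment; what a row does not reach only later rows make up. A row lasts 1/10 s, in which the tool goes at most 50 mm and 8.59 degrees, less where a joint would pass 70% of its speed; a pose out of reach is approached as far as the arm can. A call with a gripper value outside its range is refused whole. The fingers move at their own pace and stop on an object; the grip force is fixed at half the most. Time passes only in rows, so rows that repeat a pose let the fingers close, or fill a call up. It gives the time, the measured TCP pose, the force, the opening and the grip force at its end, in the units of the state.
- r.sense(): the state, without advancing time (a new reading comes with each control period).
- r.capture(name): name is "scene" or "side" or "wrist"; returns a dict with "pixels" (420x560x3 uint8, red, green, blue), "camera_matrix" (3x3 intrinsics, pixels), "R" (3x3) and "t" (3): a world point X has camera coordinates R X + t. Camera axes: x right, y down, z forward; pixel columns grow to the right and rows downward; lengths in m; the calibration is good to about 2 mm. The wrist camera is an equidistant fisheye: a pixel r from the principal point sees the ray r / f radians off the axis. A picture is of the moment at which its call begins. There is no depth.
- r.finish_job(): hands the job in; it is judged then, once.
The state is a dict: "time_s": time; "joints": joint angles; "joint_velocities": joint speeds; "effort": joint torques, N m; "tcp_pos": TCP position; "ee_rot": TCP orientation; "wrist_force": force on the tool from outside, world axes, zero at the start; "moment": the same for the moment, N m; "gripper_width": opening from 0.0 (shut) to 1.0 (fully open); "gripper_force": force on a finger pad.
Only numpy, scipy, OpenCV 4.12 (cv2) and the standard library are available. Lean on these libraries where they do the work, as an engineer would, in place of code of your own. Each camera call takes 0.05 s, during which the arm holds its last target. There are 200 camera calls.

## Working session

There is one attempt and no reset: what is moved stays moved. The work goes in short steps, Python scripts to look and compute and a tool call to move; the robot and the scene stay as the last step left them, time stands still between calls to the robot, and variables do not carry over. Pictures are saved under pics/ and viewed, at most 10 in all, crops included, and the job is handed in when it is done.

Besides the shell and the picture viewer there is one more tool, called after "Emit:" as name(argument=value, ...), one argument or row to a line, values as JSON. servo_tool: Moves the arm, as the interface text tells. Its arguments: {"type":"object","properties":{"commands":{"type":"array","items":{"type":"array","items":{"type":"array","items":{"type":"number"}}}}},"required":["commands"]}

```bash
ls; mkdir -p pics; python3 - <<'E'
from station import r
import cv2,numpy as np,pickle
ims=[]
for n in("scene","side"):
    c=r.capture(n);pickle.dump(c,open(n+'.pkl','wb'))
    cv2.imwrite(f'pics/{n}0.png',c["pixels"][:,:,::-1])
    print(n,np.round(c["camera_matrix"],1).tolist(),np.round(c["R"],3).tolist(),np.round(-c["R"].T@c["t"],3))
print(r.sense())
E
```

```text
pics
scene [[459.7, 0.0, 281.8], [0.0, 459.7, 213.7], [0.0, 0.0, 1.0]] [[0.52, 0.854, -0.014], [0.66, -0.413, -0.628], [-0.542, 0.317, -0.778]] [ 1.129 -0.498  1.048]
side [[415.0, 0.0, 285.7], [0.0, 415.0, 211.8], [0.0, 0.0, 1.0]] [[-0.977, -0.211, 0.009], [-0.156, 0.69, -0.707], [0.143, -0.693, -0.707]] [0.308 0.699 0.92 ]
{'time_s': 0.1, 'joints': array([-5.85821181e+01,  2.20856105e+01,  3.90202054e-01, -2.45538303e-02,
       -6.84107025e+01, -1.48156280e+01]), 'joint_velocities': array([ 0.09889652, -0.04995269,  0.08987019,  0.10958318, -0.05848791,
        0.00424754]), 'effort': array([-2.59516792e-04, -3.91692281e+01,  1.87936020e+01,  4.23194915e+00,
        1.34273322e-02, -7.81037716e-05]), 'tcp_pos': array([ 0.17844723, -0.59846799,  0.23259651]), 'ee_rot': array([[-9.58356455e-01, -2.85574007e-01, -6.25319918e-04],
       [-2.85574678e-01,  9.58354791e-01,  1.78815310e-03],
       [ 8.86282947e-05,  1.89226360e-03, -9.99998206e-01]]), 'wrist_force': array([-0.34942191, -0.16043029, -0.91219591]), 'moment': array([ 0.01920092,  0.02025524, -0.00968486]), 'gripper_force': 0.0, 'gripper_width': 1.000013254783795}
```

View pics/scene0.png

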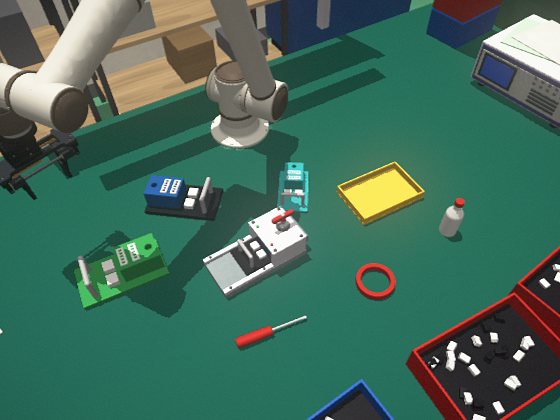

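View pics/side0.png

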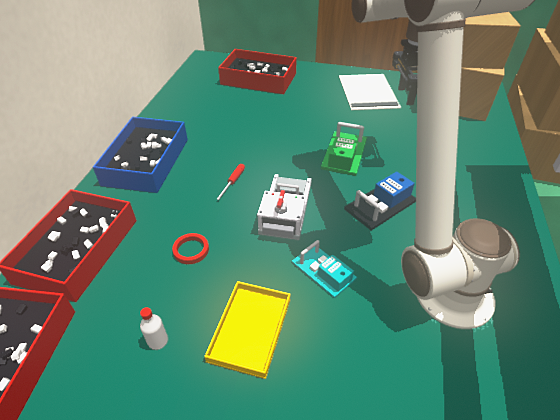

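The scene view shows the fixture at about (255,250) with its red T-bar at (283,216). The tray is at (381,192), the tape at (376,281), the screwdriver at (270,332) and the bottle at (452,218). The side view shows the T-bar at (281,202) and the tray at (249,330).

```bash
cat > h.py <<'E'
import cv2,numpy as np,pickle
def ray(c,uv):
    uv=np.asarray(uv,float).reshape(-1,2);K=c["camera_matrix"]
    d=np.c_[(uv-K[:2,2])/[K[0,0],K[1,1]],np.ones(len(uv))]
    return -c["R"].T@c["t"],d@c["R"]
def wray(c,uv):
    uv=np.asarray(uv,float).reshape(-1,2);K=c["camera_matrix"]
    p=(uv-K[:2,2])/[K[0,0],K[1,1]];th=np.linalg.norm(p,axis=1,keepdims=True)
    d=np.c_[p/np.maximum(th,1e-9)*np.sin(th),np.cos(th)]
    return -c["R"].T@c["t"],d@c["R"]
def plane(o,d,z): return o+d*((z-o[2])/d[:,2:])
def mask(c,hue,box=None,s=120,v=60):
    h=cv2.cvtColor(c["pixels"],cv2.COLOR_RGB2HSV);H=h[:,:,0].astype(int)
    m=(np.abs((H-hue+90)%180-90)<=8)&(h[:,:,1]>s)&(h[:,:,2]>v)
    if box:
        b=np.zeros_like(m);b[box[1]:box[3],box[0]:box[2]]=1;m&=b
    return m.astype(np.uint8)
def big(m):
    return max(cv2.findContours(m,cv2.RETR_EXTERNAL,cv2.CHAIN_APPROX_NONE)[0],key=cv2.contourArea)
def rect(P):
    (c,(w,h),a)=cv2.minAreaRect((P[:,:2]*1000).astype(np.float32));return np.round(c,1),round(w,1),round(h,1),round(a,1)
E
python3 - <<'E'
from h import *
S={n:pickle.load(open(n+'.pkl','rb')) for n in("scene","side")}
for n,bt,by in(("scene",(262,200,310,235),(330,155,430,230)),("side",(262,185,305,222),(190,270,300,385))):
    c=S[n]
    k=big(mask(c,0,bt)).reshape(-1,2);print(n,'tbar',rect(plane(*ray(c,k),.126)))
    k=big(mask(c,28,by)).reshape(-1,2);print(n,'tray',rect(plane(*ray(c,k),.03)))
a=cv2.resize(S["scene"]["pixels"][195:300,195:315],None,fx=3.3,fy=3.3,interpolation=2)
b=cv2.resize(S["side"]["pixels"][165:270,230:350],None,fx=3.3,fy=3.3,interpolation=2)
cv2.imwrite('pics/crop.png',np.hstack([a,b])[:,:,::-1])
E
```

```text
scene tbar (array([ 496.8, -124.9]), 21.3, 62.7, 3.3)
scene tray (array([500.1, 207.1]), 229.7, 160.5, 87.0)
side tbar (array([ 493.6, -128.5]), 12.0, 69.8, 1.8)
side tray (array([492.3, 218.3]), 226.3, 148.2, 86.9)
```

View pics/crop.png

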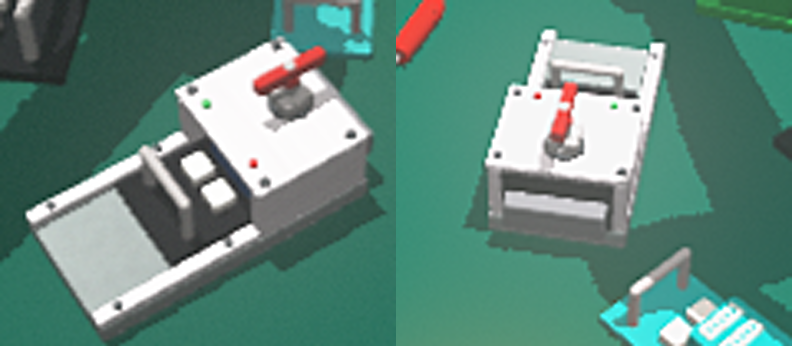

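The crop shows the T-bar along the fixture's x. The open end is at the lower left in scene, and the bow handle stands in front of the bridge at crop (165,185).

```bash
python3 - <<'E'
from h import *
S={n:pickle.load(open(n+'.pkl','rb')) for n in("scene","side")}
f=lambda L,ox,oy:np.array(L)/3.3+[ox,oy]
c=S["scene"]
print('bridge',np.round(plane(*ray(c,f([(178,92),(285,38),(370,133),(258,193)],195,195)),.084)*1000)[:,:2].tolist())
print('guide',np.round(plane(*ray(c,f([(28,212),(100,322)],195,195)),.03)*1000)[:,:2].tolist())
print('handle',np.round(plane(*ray(c,f([(145,150),(188,200)],195,195)),.072)*1000)[:,:2].tolist())
c=S["side"]
print('bridge',np.round(plane(*ray(c,f([(513,88),(645,97),(620,185),(487,165)],110,165)-[0,0],.084) if 0 else plane(*ray(c,f([(117,88),(249,97),(229,185),(91,165)],230,165)),.084)*1000)[:,:2].tolist())
print('guide',np.round(plane(*ray(c,f([(148,32),(268,45)],230,165)),.03)*1000)[:,:2].tolist())
print('handle',np.round(plane(*ray(c,f([(160,64),(226,74)],230,165)),.072)*1000)[:,:2].tolist())
E
```

```text
File "<stdin>", line 9
    print('bridge',np.round(plane(*ray(c,f([(513,88),(645,97),(620,185),(487,165)],110,165)-[0,0],.084) if 0 else plane(*ray(c,f([(117,88),(249,97),(229,185),(91,165)],230,165)),.084)*1000)[:,:2].tolist())
         ^
SyntaxError: '(' was never closed
```

```bash
python3 - <<'E'
from h import *
S={n:pickle.load(open(n+'.pkl','rb')) for n in("scene","side")}
for n,ox,oy,B,G,H in (("scene",195,195,[(178,92),(285,38),(370,133),(258,193)],[(28,212),(100,322)],[(145,150),(188,200)]),
  ("side",230,165,[(117,88),(249,97),(229,185),(91,165)],[(148,32),(268,45)],[(164,64),(226,74)])):
    for L,z in((B,.084),(G,.03),(H,.072)):
        print(n,z,np.round(plane(*ray(S[n],np.array(L)/3.3+[ox,oy]),z)*1000)[:,:2].tolist())
E
```

```text
scene 0.084 [[438.0, -196.0], [436.0, -94.0], [554.0, -87.0], [556.0, -191.0]]
scene 0.03 [[443.0, -340.0], [562.0, -336.0]]
scene 0.072 [[467.0, -242.0], [526.0, -236.0]]
side 0.084 [[555.0, -190.0], [436.0, -205.0], [433.0, -93.0], [552.0, -90.0]]
side 0.03 [[561.0, -336.0], [439.0, -343.0]]
side 0.072 [[523.0, -245.0], [464.0, -244.0]]
```

Emit:
servo_tool(
  commands=[
    [[0,-29,24,-2,0,0,0],[0,-59,48,-4,0,0,0],[0,-88,72,-6,0,0,0],[0,-117,96,-8,0,0,0],[0,-147,120,-9,0,0,0]],
  ],
)

```text
time_s: 0.6
tcp_pos: [0.2856, -0.4405, 0.2423]
ee_rot: [[-0.958, -0.285, -0.0], [-0.285, 0.958, 0.0], [0.0, 0.001, -1.0]]
wrist_force: [0.7, -0.3, -0.6]
gripper_width: 1.0
gripper_force: 0.0
```

Emit:
servo_tool(
  commands=[
    [[0,-29,24,-2,0,0,0],[0,-59,48,-4,0,0,0],[0,-88,72,-6,0,0,0],[0,-117,96,-8,0,0,0],[0,-147,120,-9,0,0,0]],
  ],
)

```text
time_s: 1.1
tcp_pos: [0.3922, -0.2834, 0.2515]
ee_rot: [[-0.958, -0.286, -0.0], [-0.286, 0.958, 0.0], [0.0, 0.0, -1.0]]
wrist_force: [0.6, 0.3, 0.5]
gripper_width: 1.001
gripper_force: 0.0
```

Emit:
servo_tool(
  commands=[
    [[0.3,-29,24,-2,0,0,-0.133],[0.3,-59,48,-4,0,0,-0.265],[0.3,-88,72,-6,0,0,-0.398],[0.3,-117,96,-8,0,0,-0.53],[0.3,-147,120,-9,0,0,-0.663]],
  ],
)

```text
time_s: 1.6
tcp_pos: [0.4987, -0.1264, 0.2605]
ee_rot: [[-0.575, -0.818, -0.0], [-0.818, 0.575, 0.0], [0.0, 0.0, -1.0]]
wrist_force: [0.7, -1.2, -0.1]
gripper_width: 0.714
gripper_force: 0.0
```

Emit:
servo_tool(
  commands=[
    [[0.3,0,0,0,0,0,-0.133],[0.3,0,0,0,0,0,-0.265],[0.3,0,0,0,0,0,-0.398],[0.3,0,0,0,0,0,-0.53],[0.3,0,0,0,0,0,-0.663]],
  ],
)

```text
time_s: 2.1
tcp_pos: [0.498, -0.1278, 0.26]
ee_rot: [[0.051, -0.999, -0.001], [-0.999, -0.051, 0.0], [-0.0, 0.001, -1.0]]
wrist_force: [0.1, 0.1, -0.1]
gripper_width: 0.704
gripper_force: 0.0
```

```bash
python3 - <<'E'
from h import *
from station import r
c=r.capture("wrist");pickle.dump(c,open('w1.pkl','wb'))
cv2.imwrite('pics/w1.png',c["pixels"][:,:,::-1])
s=r.sense();print(s['tcp_pos'],s['ee_rot'].round(3).tolist(),s['joints'].round(1),c["camera_matrix"][0],(-c["R"].T@c["t"]).round(3))
E
```

```text
[ 0.49807432 -0.12778195  0.26009457] [[0.054, -0.999, -0.001], [-0.999, -0.054, 0.0], [-0.0, 0.001, -1.0]] [  3.7  10.1 -12.3  -0.  -67.6  -0.6] [325.1922621   0.        276.0578292] [ 0.502 -0.208  0.41 ]
```

View pics/w1.png

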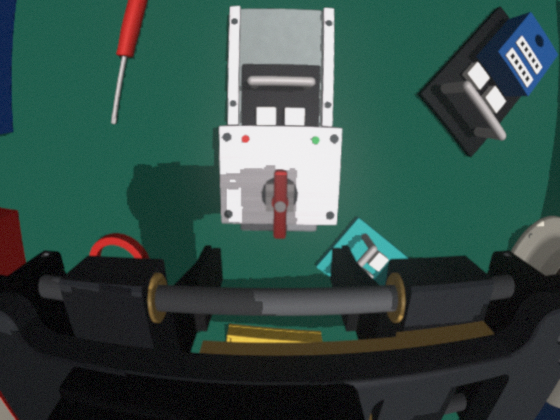

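The wrist view shows the T-bar from (280,170) to (280,238), the bow handle's bar from (249,81) to (314,81), and the guide front ends at (234,8) and (328,10).

```bash
python3 - <<'E'
from h import *
c=pickle.load(open('w1.pkl','rb'))
k=big(mask(c,0,(255,160,305,250),s=120,v=50)).reshape(-1,2);print(rect(plane(*wray(c,k),.129)))
P=lambda L,z:(plane(*wray(c,L),z)[:,:2]*1000).round(1).tolist()
print('handle',P([(250,81),(314,81)],.072))
print('bridge',P([(218,222),(338,223),(340,128),(219,126)],.084))
print('guide',P([(229,6),(334,8)],.03))
E
```

```text
(array([ 495.6, -145.1]), 11.7, 30.0, 3.3)
handle [[530.1, -243.3], [464.8, -246.9]]
bridge [[558.3, -94.4], [429.7, -99.7], [436.9, -200.1], [558.4, -195.8]]
guide [[563.3, -340.4], [440.7, -344.8]]
```

Emit:
servo_tool(
  commands=[
    [[0.5,1,3.3,30,0,0,0],[0.5,1,3.3,60,0,0,0],[0.5,1,3.3,85,0,0,0],[0.5,1,3.3,100,0,0,0],[0.5,1,3.3,110,0,0,0]],
  ],
)

```text
time_s: 2.65
tcp_pos: [0.4942, -0.129, 0.1489]
ee_rot: [[0.043, -0.999, -0.003], [-0.999, -0.043, 0.0], [-0.0, 0.003, -1.0]]
wrist_force: [0.9, -0.8, -0.1]
gripper_width: 0.506
gripper_force: 0.0
```

Emit:
servo_tool(
  commands=[
    [[0.5,0,0,7,0,0,0],[0.5,0,0,14,0,0,0],[0.5,0,0,20,0,0,0],[0.7,0,0,20,0,0,0],[0.7,0,0,20,0,0,0]],
  ],
)

```text
time_s: 3.15
tcp_pos: [0.4954, -0.1291, 0.1309]
ee_rot: [[0.045, -0.999, 0.001], [-0.999, -0.045, -0.0], [0.0, -0.001, -1.0]]
wrist_force: [-0.1, -0.3, 0.1]
gripper_width: 0.394
gripper_force: 0.0
```

Emit:
servo_tool(
  commands=[
    [[1,0,0,0,0,0,0],[1,0,0,0,0,0,0],[1,0,0,0,0,0,0],[1,0,0,0,0,0,0],[1,0,0,0,0,0,0]],
  ],
)

```text
time_s: 3.65
tcp_pos: [0.4948, -0.1291, 0.1308]
ee_rot: [[0.045, -0.999, -0.001], [-0.999, -0.045, -0.0], [0.0, 0.001, -1.0]]
wrist_force: [-2.7, 0.2, 3.2]
gripper_width: 0.13
gripper_force: 30.0
```

Emit:
servo_tool(
  commands=[
    [[1,0,0,-4,0,0,0],[1,0,0,-8,0,0,0],[1,0,0,-12,0,0,0],[1,0,0,-15,0,0,0],[1,0,0,-17.5,0,0,0]],
  ],
)

```text
time_s: 4.15
tcp_pos: [0.4945, -0.1289, 0.147]
ee_rot: [[0.044, -0.999, -0.002], [-0.999, -0.044, 0.001], [-0.001, 0.002, -1.0]]
wrist_force: [3.6, -1.9, -16.3]
gripper_width: 0.135
gripper_force: 30.0
```

Emit:
servo_tool(
  commands=[
    [[1,0,0,0,0,0,0],[1,0,0,0,0,0,0],[1,0,0,0,0,0,0],[1,0,0,0,0,0,0],[1,0,0,0,0,0,0]],
  ],
)

```text
time_s: 4.65
tcp_pos: [0.4946, -0.129, 0.1477]
ee_rot: [[0.045, -0.999, -0.001], [-0.999, -0.045, 0.0], [-0.0, 0.001, -1.0]]
wrist_force: [1.5, -2.5, -17.5]
gripper_width: 0.129
gripper_force: 30.0
```

Emit:
servo_tool(
  commands=[
    [[1,0,0,0,0,0,0.1],[1,0,0,0,0,0,0.2],[1,0,0,0,0,0,0.3],[1,0,0,0,0,0,0.4],[1,0,0,0,0,0,0.52]],
  ],
)

```text
time_s: 5.15
tcp_pos: [0.4939, -0.1289, 0.1476]
ee_rot: [[-0.462, -0.887, -0.003], [-0.887, 0.462, 0.0], [0.001, 0.003, -1.0]]
wrist_force: [1.0, -1.6, -16.6]
gripper_width: 0.136
gripper_force: 30.0
```

Emit:
servo_tool(
  commands=[
    [[1,0,0,0,0,0,0.1],[1,0,0,0,0,0,0.2],[1,0,0,0,0,0,0.3],[1,0,0,0,0,0,0.4],[1,0,0,0,0,0,0.52]],
  ],
)

```text
time_s: 5.65
tcp_pos: [0.4933, -0.1285, 0.1474]
ee_rot: [[-0.842, -0.54, -0.004], [-0.54, 0.842, 0.001], [0.003, 0.003, -1.0]]
wrist_force: [-0.5, 1.2, -14.4]
gripper_width: 0.138
gripper_force: 30.0
```

Emit:
servo_tool(
  commands=[
    [[1,0,0,0,0,0,0.11],[1,0,0,0,0,0,0.22],[1,0,0,0,0,0,0.33],[1,0,0,0,0,0,0.43],[1,0,0,0,0,0,0.53]],
  ],
)

```text
time_s: 6.15
tcp_pos: [0.4931, -0.1278, 0.1471]
ee_rot: [[-0.999, -0.041, -0.005], [-0.041, 0.999, 0.002], [0.004, 0.003, -1.0]]
wrist_force: [-0.5, 3.8, -15.3]
gripper_width: 0.134
gripper_force: 30.0
```

Emit:
servo_tool(
  commands=[
    [[1,0,0,1,0,0,0],[1,0,0,2.5,0,0,0],[1,0,0,4,0,0,0],[1,0,0,5,0,0,0],[1,0,0,5,0,0,0]],
  ],
)

```text
time_s: 6.65
tcp_pos: [0.4932, -0.128, 0.143]
ee_rot: [[-0.999, -0.048, -0.004], [-0.048, 0.999, 0.002], [0.004, 0.002, -1.0]]
wrist_force: [-4.2, 6.7, -10.6]
gripper_width: 0.133
gripper_force: 30.0
```

Emit:
servo_tool(
  commands=[
    [[0.6,0,0,0,0,0,0],[0.6,0,0,0,0,0,0],[0.6,0,0,0,0,0,0],[0.6,0,0,-5,0,0,0],[0.6,0,0,-15,0,0,0]],
  ],
)

```text
time_s: 7.15
tcp_pos: [0.4954, -0.1293, 0.159]
ee_rot: [[-0.999, -0.046, 0.0], [-0.046, 0.999, -0.0], [-0.0, -0.001, -1.0]]
wrist_force: [0.2, 0.5, 0.0]
gripper_width: 0.386
gripper_force: 0.0
```

Emit:
servo_tool(
  commands=[
    [[0.6,0,0,-25,0,0,0],[0.6,0,0,-50,0,0,0],[0.6,0,-25,-70,0,0,0],[0.6,0,-55,-70,0,0,0],[0.6,0,-80,-70,0,0,0]],
  ],
)

```text
time_s: 7.65
tcp_pos: [0.4996, -0.2103, 0.2306]
ee_rot: [[-0.999, -0.047, 0.004], [-0.047, 0.999, -0.001], [-0.004, -0.001, -1.0]]
wrist_force: [-0.0, 0.3, -0.2]
gripper_width: 0.4
gripper_force: 0.0
```

```bash
cat > shot.py <<'E'
import sys
from h import *
from station import r
n=sys.argv[1]
w=r.capture("wrist");pickle.dump(w,open(n+'.pkl','wb'));a=w["pixels"]
if len(sys.argv)>2:
    c=r.capture("scene");x,y=200,160
    b=cv2.resize(c["pixels"][y:y+140,x:x+240],None,fx=3,fy=3) if sys.argv[2]=='s' else c["pixels"]
    a=cv2.hconcat([cv2.resize(a,(400,300)),cv2.resize(b,(400,300))])
cv2.imwrite(f'pics/{n}.png',a[:,:,::-1])
s=r.sense();print(s['time_s'],s['tcp_pos'].round(4),s['ee_rot'].round(3).tolist(),s['joints'].round(1),s['wrist_force'].round(1))
E
python3 shot.py w2
```

```text
7.7 [ 0.4995 -0.2128  0.2299] [[-0.999, -0.044, 0.003], [-0.044, 0.999, -0.002], [-0.003, -0.002, -1.0]] [ -5.9  14.1 -11.6   0.1 -64.1 -81.6] [ 0.9 -2.6  0.8]
```

View pics/w2.png

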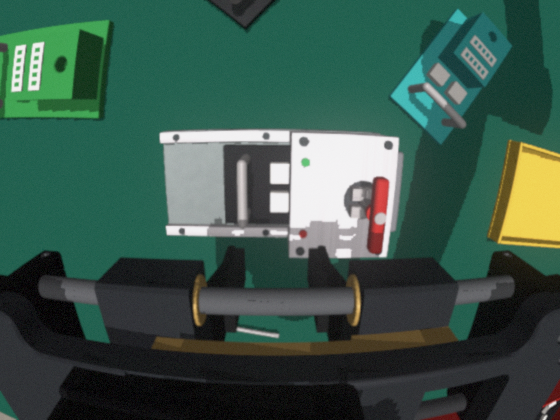

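The wrist view shows the T-bar parked across the fixture at (378,215), with the handle bar from (242,156) to (242,224).

```bash
python3 - <<'E'
from h import *
c=pickle.load(open('w2.pkl','rb'))
P=lambda L,z:(plane(*wray(c,L),z)[:,:2]*1000).round(1).tolist()
k=big(mask(c,0,(360,165,395,260),v=50)).reshape(-1,2)
for z in(.131,.143):print(rect(plane(*wray(c,k),z)))
print('handle',P([(242,158),(242,222)],.074))
print('yellow',P([(508,142),(490,240)],.03))
E
```

```text
(array([ 496.9, -128.9]), 66.1, 17.2, 1.8)
(array([ 493.2, -133. ]), 62.9, 16.4, 1.8)
handle [[462.0, -245.6], [526.2, -244.3]]
yellow [[419.7, 84.5], [554.5, 84.9]]
```

Emit:
servo_tool(
  commands=[
    [[0.6,3,-20,0,0,0,0],[0.6,3,-32,20,0,0,0],[0.6,3,-32,60,0,0,0],[0.6,3,-32,90,0,0,0],[0.6,3,-32,110,0,0,0]],
  ],
)

```text
time_s: 8.2
tcp_pos: [0.4966, -0.2412, 0.1169]
ee_rot: [[-0.999, -0.045, -0.002], [-0.045, 0.999, 0.0], [0.002, 0.0, -1.0]]
wrist_force: [-1.1, -0.3, -0.7]
gripper_width: 0.399
gripper_force: 0.0
```

Emit:
servo_tool(
  commands=[
    [[0.6,0,0,15,0,0,0],[0.6,0,0,30,0,0,0],[0.6,0,0,42,0,0,0],[0.6,0,0,50,0,0,0],[0.6,0,0,50,0,0,0]],
  ],
)

```text
time_s: 8.7
tcp_pos: [0.4969, -0.241, 0.0674]
ee_rot: [[-0.999, -0.046, -0.002], [-0.046, 0.999, 0.0], [0.002, 0.0, -1.0]]
wrist_force: [-1.2, 0.3, 0.6]
gripper_width: 0.404
gripper_force: 0.0
```

Emit:
servo_tool(
  commands=[
    [[1,0,0,0,0,0,0],[1,0,0,0,0,0,0],[1,0,0,0,0,0,0],[1,0,0,0,0,0,0],[1,0,0,0,0,0,0]],
  ],
)

```text
time_s: 9.2
tcp_pos: [0.4978, -0.2415, 0.0687]
ee_rot: [[-0.999, -0.046, 0.002], [-0.046, 0.999, -0.001], [-0.001, -0.001, -1.0]]
wrist_force: [0.5, -2.9, 1.3]
gripper_width: 0.102
gripper_force: 30.0
```

```bash
python3 - <<'E'
from h import *
from station import r
s=r.capture("scene");pickle.dump(s,open('s2.pkl','wb'))
k=big(mask(s,0,(255,190,315,235))).reshape(-1,2)
for z in(.126,.138):print(rect(plane(*ray(s,k),z)))
q=r.sense();print(q['tcp_pos'].round(4),q['wrist_force'].round(1),q['gripper_width'])
E
```

```text
(array([ 503.4, -120.6]), 33.1, 12.4, 1.2)
(array([ 511.5, -125.5]), 32.7, 12.3, 1.2)
[ 0.4978 -0.2415  0.0687] [-0.  -2.4  1.8] 0.10333861718519079
```

Emit:
servo_tool(
  commands=[
    [[1,0,-2,0,0,0,0],[1,0,-5,0,0,0,0],[1,0,-9,0,0,0,0],[1,0,-14,0,0,0,0],[1,0,-20,0,0,0,0]],
  ],
)

```text
time_s: 9.75
tcp_pos: [0.4985, -0.2598, 0.0687]
ee_rot: [[-0.999, -0.046, 0.001], [-0.046, 0.999, 0.001], [-0.001, 0.001, -1.0]]
wrist_force: [-0.5, 5.9, 6.8]
gripper_width: 0.104
gripper_force: 30.0
```

Emit:
servo_tool(
  commands=[
    [[1,0,-8,0,0,0,0],[1,0,-17,0,0,0,0],[1,0,-26,0,0,0,0],[1,0,-35,0,0,0,0],[1,0,-44,0,0,0,0]],
  ],
)

```text
time_s: 10.25
tcp_pos: [0.5004, -0.3039, 0.0687]
ee_rot: [[-0.999, -0.046, 0.0], [-0.046, 0.999, 0.002], [-0.0, 0.002, -1.0]]
wrist_force: [-0.6, 7.4, 6.8]
gripper_width: 0.105
gripper_force: 30.0
```

Emit:
servo_tool(
  commands=[
    [[1,0,-9,0,0,0,0],[1,0,-18,0,0,0,0],[1,0,-27,0,0,0,0],[1,0,-35,0,0,0,0],[1,0,-41,0,0,0,0]],
  ],
)

```text
time_s: 10.75
tcp_pos: [0.5022, -0.3448, 0.0687]
ee_rot: [[-0.999, -0.046, -0.0], [-0.046, 0.999, 0.002], [0.0, 0.002, -1.0]]
wrist_force: [-0.1, 7.3, 6.2]
gripper_width: 0.103
gripper_force: 30.0
```

Emit:
servo_tool(
  commands=[
    [[1,0,0,0,0,0,0],[0.6,0,0,0,0,0,0],[0.6,0,0,0,0,0,0],[0.6,0,0,0,0,0,0],[0.6,0,0,-5,0,0,0]],
  ],
)

```text
time_s: 11.25
tcp_pos: [0.5013, -0.3456, 0.0721]
ee_rot: [[-0.999, -0.046, -0.002], [-0.046, 0.999, 0.001], [0.002, 0.001, -1.0]]
wrist_force: [-0.3, -0.5, 1.0]
gripper_width: 0.36
gripper_force: 0.0
```

Emit:
servo_tool(
  commands=[
    [[0.6,0,0,-30,0,0,0],[0.6,0,0,-60,0,0,0],[0.4,0,20,-100,0,0,0],[0.2,0,50,-130,0,0,0],[0.1,0,78,-150,0,0,0]],
  ],
)

```text
time_s: 11.75
tcp_pos: [0.499, -0.2677, 0.226]
ee_rot: [[-0.999, -0.045, 0.004], [-0.045, 0.999, -0.001], [-0.004, -0.001, -1.0]]
wrist_force: [0.6, 0.3, 0.4]
gripper_width: 0.584
gripper_force: 0.0
```

```bash
python3 shot.py w3; python3 - <<'E'
from h import *
from station import r
for n,b in(("scene",(255,190,315,235)),("side",(262,175,305,222))):
    c=r.capture(n);k=big(mask(c,0,b)).reshape(-1,2)
    for z in(.126,.138):print(n,rect(plane(*ray(c,k),z)))
E
```

```text
11.8 [ 0.4998 -0.2652  0.2291] [[-0.999, -0.048, 0.008], [-0.048, 0.999, -0.002], [-0.008, -0.002, -1.0]] [-11.5  16.2  -8.8   0.  -64.5 -75.7] [-1.2  1.6  1.6]
scene (array([ 485.6, -122.8]), 68.7, 16.1, 1.2)
scene (array([ 494. , -127.7]), 67.8, 15.9, 1.2)
side (array([ 497.5, -136. ]), 62.7, 30.5, 2.3)
side (array([ 494.6, -123.4]), 61.8, 30.0, 2.3)
```

View pics/w3.png

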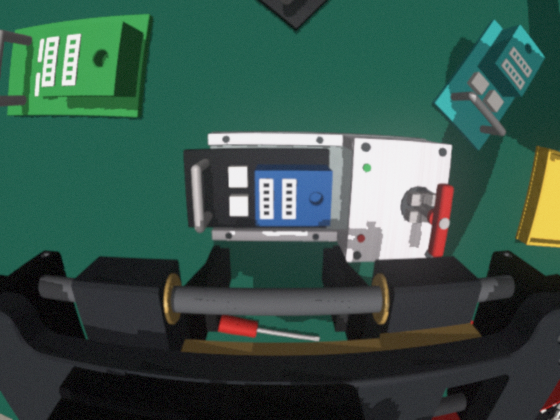

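The module is out, with its blue block at (255–332, 168–226), clear of the bridge front at column 345. The T-bar is still parked at (441,222).

```bash
python3 - <<'E'
from h import *
c=pickle.load(open('w3.pkl','rb'))
m=mask(c,110,(245,155,340,235),s=110,v=70);k=big(m).reshape(-1,2)
print(cv2.boundingRect(k),rect(plane(*wray(c,k),.070)))
P=lambda L,z:(plane(*wray(c,L),z)[:,:2]*1000).round(1).tolist()
print('handle',P([(198,163),(198,228)],.074)); print('yellow',P([(538,148),(520,242)],.03))
E
```

```text
(254, 165, 78, 62) (array([ 496.5, -252.7]), 61.6, 74.6, 2.8)
handle [[466.5, -344.8], [532.4, -346.1]]
yellow [[419.2, 83.4], [555.2, 85.0]]
```

Emit:
servo_tool(
  commands=[
    [[0.1,3,0,0,0,0,-0.14],[0.1,3,0,0,0,0,-0.28],[0.1,3,0,0,0,0,-0.42],[0.1,3,0,0,0,0,-0.56],[0.1,3,0,0,0,0,-0.7]],
  ],
)

```text
time_s: 12.4
tcp_pos: [0.4948, -0.2688, 0.2214]
ee_rot: [[-0.731, -0.682, -0.003], [-0.682, 0.731, 0.001], [0.002, 0.003, -1.0]]
wrist_force: [-0.7, 0.0, 0.1]
gripper_width: 0.897
gripper_force: 0.0
```

Emit:
servo_tool(
  commands=[
    [[0.1,0,0,0,0,0,-0.14],[0.1,0,0,0,0,0,-0.28],[0.1,0,0,0,0,0,-0.42],[0.1,0,0,0,0,0,-0.56],[0.1,0,0,0,0,0,-0.7]],
  ],
)

```text
time_s: 12.9
tcp_pos: [0.4948, -0.2689, 0.2214]
ee_rot: [[-0.12, -0.993, -0.003], [-0.993, 0.12, 0.001], [-0.0, 0.003, -1.0]]
wrist_force: [-0.3, 0.5, -0.7]
gripper_width: 0.903
gripper_force: 0.0
```

Emit:
servo_tool(
  commands=[
    [[0.1,0,0,0,0,0,-0.1],[0.1,0,0,20,0,0,-0.171],[0.1,0,0,50,0,0,-0.171],[0.1,0,0,70,0,0,-0.171],[0.1,0,0,80,0,0,-0.171]],
  ],
)

```text
time_s: 13.4
tcp_pos: [0.4935, -0.2684, 0.1396]
ee_rot: [[0.045, -0.999, -0.006], [-0.999, -0.045, 0.002], [-0.002, 0.006, -1.0]]
wrist_force: [-1.7, -0.0, 0.4]
gripper_width: 0.899
gripper_force: 0.0
```

```bash
python3 shot.py w4; python3 - <<'E'
from h import *
c=pickle.load(open('w4.pkl','rb'))
cs=[k.reshape(-1,2) for k in cv2.findContours(mask(c,110,s=110,v=50),cv2.RETR_EXTERNAL,cv2.CHAIN_APPROX_NONE)[0] if cv2.contourArea(k)>1000]
for k in cs: print(cv2.boundingRect(k),rect(plane(*wray(c,k),.070)))
E
```

```text
13.45 [ 0.4934 -0.2682  0.139 ] [[0.045, -0.999, -0.007], [-0.999, -0.045, 0.002], [-0.002, 0.007, -1.0]] [-12.   21.1 -15.8  -0.1 -53.5  14.6] [-0.8  0.1 -0.9]
(227, 200, 79, 88) (array([ 499.3, -255.2]), 55.6, 70.0, 2.5)
(521, 115, 39, 103) (array([ 257.9, -328.1]), 56.9, 98.8, 15.4)
```

View pics/w4.png

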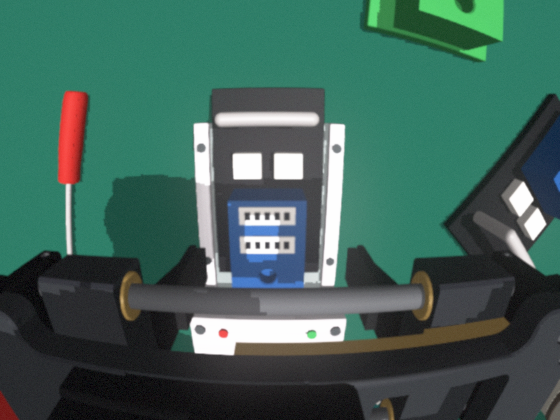

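The wrist view shows the block centred at about (267,238), slightly off the jaw centre, so I correct 6 mm sideways and descend.

Emit:
servo_tool(
  commands=[
    [[0.1,0,-6,10,0,0,0],[0.1,0,-6,30,0,0,0],[0.1,0,-6,50,0,0,0],[0.1,0,-6,65,0,0,0],[0.1,0,-6,75,0,0,0]],
  ],
)

```text
time_s: 13.95
tcp_pos: [0.502, -0.2681, 0.0673]
ee_rot: [[0.046, -0.999, 0.0], [-0.999, -0.046, -0.0], [0.0, -0.0, -1.0]]
wrist_force: [-0.5, 0.5, -0.1]
gripper_width: 0.904
gripper_force: 0.0
```

Emit:
servo_tool(
  commands=[
    [[0.1,0,0,5,0,0,0],[0.1,0,0,9,0,0,0],[0.1,0,0,12,0,0,0],[0.1,0,0,12,0,0,0],[0.1,0,0,12,0,0,0]],
  ],
)

```text
time_s: 14.45
tcp_pos: [0.5018, -0.268, 0.0565]
ee_rot: [[0.046, -0.999, 0.001], [-0.999, -0.046, -0.0], [0.0, -0.001, -1.0]]
wrist_force: [0.7, -0.1, -0.3]
gripper_width: 0.898
gripper_force: 0.0
```

Emit:
servo_tool(
  commands=[
    [[0.3,0,0,0,0,0,0],[0.3,0,0,0,0,0,0],[1,0,0,0,0,0,0],[1,0,0,0,0,0,0],[1,0,0,0,0,0,0]],
  ],
)

```text
time_s: 14.95
tcp_pos: [0.5005, -0.2679, 0.0561]
ee_rot: [[0.046, -0.999, -0.002], [-0.999, -0.046, 0.0], [-0.0, 0.002, -1.0]]
wrist_force: [-3.0, -0.1, 1.3]
gripper_width: 0.639
gripper_force: 30.0
```

Emit:
servo_tool(
  commands=[
    [[1,0,0,-3,0,0,0],[1,0,0,-7,0,0,0],[1,0,0,-12,0,0,0],[1,0,0,-20,0,0,0],[1,0,0,-30,0,0,0]],
  ],
)

```text
time_s: 15.45
tcp_pos: [0.5013, -0.2678, 0.0863]
ee_rot: [[0.046, -0.999, -0.001], [-0.999, -0.046, 0.0], [-0.0, 0.001, -1.0]]
wrist_force: [-0.1, -0.2, -5.8]
gripper_width: 0.643
gripper_force: 30.0
```

Emit:
servo_tool(
  commands=[
    [[1,0,0,-20,0,0,0],[1,0,0,-45,0,0,0],[1,0,0,-70,0,0,0],[1,0,0,-95,0,0,0],[1,0,0,-115,0,0,0]],
  ],
)

```text
time_s: 15.95
tcp_pos: [0.5017, -0.2679, 0.2036]
ee_rot: [[0.046, -0.999, 0.003], [-0.999, -0.046, -0.001], [0.001, -0.002, -1.0]]
wrist_force: [0.1, 0.2, -6.8]
gripper_width: 0.64
gripper_force: 30.0
```

Emit:
servo_tool(
  commands=[
    [[1,0,0,-15,0,0,0],[1,0,0,-25,0,0,0],[1,0,0,-30,0,0,0],[1,0,0,-30,0,0,0],[1,0,0,-30,0,0,0]],
  ],
)

```text
time_s: 16.45
tcp_pos: [0.5009, -0.2676, 0.2302]
ee_rot: [[0.046, -0.999, -0.002], [-0.999, -0.046, 0.001], [-0.001, 0.002, -1.0]]
wrist_force: [-0.1, 1.0, -7.9]
gripper_width: 0.642
gripper_force: 30.0
```

```bash
python3 shot.py w5 x; python3 - <<'E'
from h import *
from station import r
c=r.capture("side");cv2.imwrite('pics/side5.png',c["pixels"][:,:,::-1]);pickle.dump(c,open('side5.pkl','wb'))
for n,by in(("scene",(330,155,430,230)),("side",(190,270,300,385))):
    c=pickle.load(open(n+'.pkl','rb'));k=big(mask(c,28,by))
    q=cv2.approxPolyDP(k,5,True).reshape(-1,2);P=plane(*ray(c,q),.03)
    print(n,q.tolist(),(P[:,:2]*1000).round().tolist())
E
```

```text
16.55 [ 0.5009 -0.2677  0.2299] [[0.046, -0.999, -0.002], [-0.999, -0.046, 0.001], [-0.001, 0.002, -1.0]] [-11.8  16.7  -8.   -0.  -65.4  14.4] [ 0.9  0.3 -6.1]
scene [[396, 162], [337, 186], [363, 224], [422, 197], [424, 191]] [[432.0, 325.0], [417.0, 111.0], [572.0, 89.0], [583.0, 295.0], [569.0, 316.0]]
side [[237, 281], [204, 356], [265, 378], [290, 294]] [[558.0, 103.0], [571.0, 315.0], [425.0, 334.0], [416.0, 112.0]]
```

View pics/side5.png

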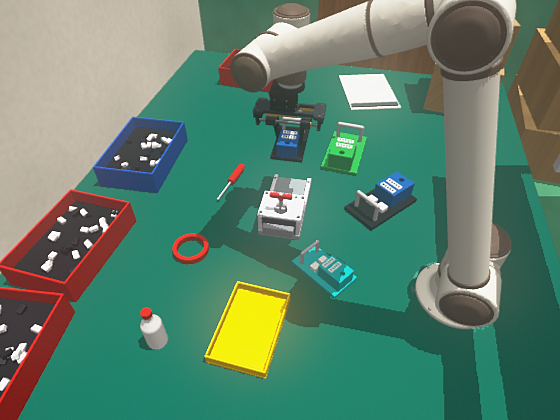

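The side view shows the module held level at (290,145), the T-bar parked at (281,197), and the bystanders undisturbed.

Emit:
servo_tool(
  commands=[
    [[1,-8,0,0,0,0,0],[1,-24,-1,0,0,0,0],[1,-48,-2,0,0,0,0],[1,-76,-3,0,0,0,0],[1,-106,-5,0,0,0,0]],
  ],
)

```text
time_s: 17.1
tcp_pos: [0.5011, -0.1599, 0.231]
ee_rot: [[0.046, -0.999, -0.0], [-0.999, -0.046, 0.0], [-0.0, 0.0, -1.0]]
wrist_force: [-0.1, 0.5, -5.9]
gripper_width: 0.639
gripper_force: 30.0
```

Emit:
servo_tool(
  commands=[
    [[1,-30,-1,0,0,0,0],[1,-60,-2,0,0,0,0],[1,-90,-3,0,0,0,0],[1,-120,-4,0,0,0,0],[1,-150,-5,0,0,0,0]],
  ],
)

```text
time_s: 17.6
tcp_pos: [0.499, -0.0095, 0.2313]
ee_rot: [[0.047, -0.999, 0.0], [-0.999, -0.047, 0.0], [-0.0, -0.0, -1.0]]
wrist_force: [1.1, -0.1, -5.7]
gripper_width: 0.642
gripper_force: 30.0
```

Emit:
servo_tool(
  commands=[
    [[1,-30,-1,0,0,0,0],[1,-60,-2,0,0,0,0],[1,-90,-3,0,0,0,0],[1,-120,-4,0,0,0,0],[1,-150,-5,0,0,0,0]],
  ],
)

```text
time_s: 18.1
tcp_pos: [0.4967, 0.1405, 0.2312]
ee_rot: [[0.047, -0.999, 0.0], [-0.999, -0.047, 0.0], [-0.0, -0.0, -1.0]]
wrist_force: [0.8, 0.2, -5.8]
gripper_width: 0.638
gripper_force: 30.0
```

Emit:
servo_tool(
  commands=[
    [[1,-30,-1,0,0,0,0.02],[1,-55,-2,0,0,0,0.04],[1,-76,-2,0,0,0,0.06],[1,-90,-2,0,0,0,0.08],[1,-100,-2,0,0,0,0.101]],
  ],
)

```text
time_s: 18.6
tcp_pos: [0.494, 0.2403, 0.231]
ee_rot: [[-0.054, -0.999, -0.0], [-0.999, 0.054, 0.0], [-0.0, 0.0, -1.0]]
wrist_force: [0.6, 0.4, -6.0]
gripper_width: 0.642
gripper_force: 30.0
```

Emit:
servo_tool(
  commands=[
    [[1,0,0,15,0,0,0],[1,0,0,35,0,0,0],[1,0,0,55,0,0,0],[1,0,0,70,0,0,0],[1,0,0,80,0,0,0]],
  ],
)

```text
time_s: 19.1
tcp_pos: [0.4938, 0.2387, 0.1499]
ee_rot: [[-0.054, -0.999, -0.002], [-0.999, 0.054, -0.001], [0.001, 0.002, -1.0]]
wrist_force: [-0.4, -0.3, -6.6]
gripper_width: 0.639
gripper_force: 30.0
```

```bash
python3 shot.py w6
```

```text
19.15 [0.4934 0.2383 0.1486] [[-0.055, -0.999, -0.003], [-0.999, 0.055, -0.002], [0.002, 0.003, -1.0]] [ 42.7  19.2 -17.1  -0.1 -53.9 -45.8] [-1.  -0.6 -7.9]
```

View pics/w6.png

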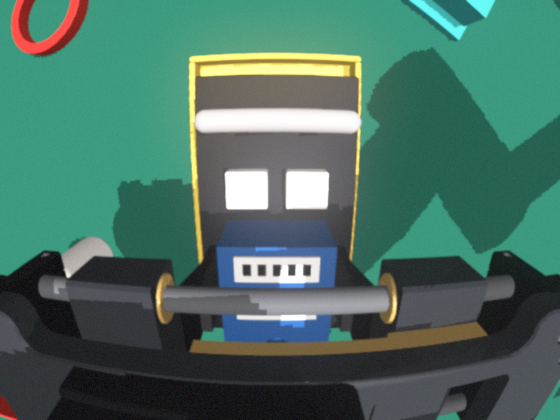

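The wrist view shows the tray's near rim corners at about (190,58) and (361,57), and the plate's front corners at about (197,77) and (357,77), inside the tray outline.

```bash
python3 - <<'E'
from h import *
c=pickle.load(open('w6.pkl','rb'))
P=lambda L,z:(plane(*wray(c,L),z)[:,:2]*1000).round(1).tolist()
print(P([(190,58),(361,57),(198,250),(353,250)],.03),P([(197,77),(357,77)],.123))
E
```

```text
[[557.9, 102.9], [415.7, 109.9], [567.6, 273.2], [424.8, 281.1]] [[531.0, 133.4], [444.0, 138.1]]
```

Emit:
servo_tool(
  commands=[
    [[1,2,0,15,0,0,0],[1,2,0,35,0,0,0],[1,2,0,55,0,0,0],[1,2,0,72,0,0,0],[1,2,0,84,0,0,0]],
  ],
)

```text
time_s: 19.65
tcp_pos: [0.495, 0.2368, 0.0667]
ee_rot: [[-0.054, -0.999, 0.0], [-0.999, 0.054, -0.0], [0.0, -0.0, -1.0]]
wrist_force: [-0.2, -1.4, -5.4]
gripper_width: 0.642
gripper_force: 30.0
```

Emit:
servo_tool(
  commands=[
    [[1,0,0,6,0,0,0],[1,0,0,11,0,0,0],[1,0,0,16,0,0,0],[1,0,0,19,0,0,0],[1,0,0,21,0,0,0]],
  ],
)

```text
time_s: 20.15
tcp_pos: [0.4952, 0.2365, 0.0462]
ee_rot: [[-0.055, -0.998, 0.0], [-0.998, 0.055, 0.0], [-0.0, -0.0, -1.0]]
wrist_force: [-0.3, -0.9, -5.7]
gripper_width: 0.64
gripper_force: 30.0
```

Emit:
servo_tool(
  commands=[
    [[1,0,0,1,0,0,0],[1,0,0,2,0,0,0],[1,0,0,3,0,0,0],[1,0,0,4,0,0,0],[1,0,0,4.5,0,0,0]],
  ],
)

```text
time_s: 20.65
tcp_pos: [0.4951, 0.2363, 0.0415]
ee_rot: [[-0.055, -0.998, 0.0], [-0.998, 0.055, 0.0], [-0.0, -0.0, -1.0]]
wrist_force: [0.6, -0.9, -5.4]
gripper_width: 0.641
gripper_force: 30.0
```

Emit:
servo_tool(
  commands=[
    [[1,0,0,0.4,0,0,0],[1,0,0,0.8,0,0,0],[1,0,0,1.2,0,0,0],[1,0,0,1.2,0,0,0],[1,0,0,1.2,0,0,0]],
  ],
)

```text
time_s: 21.15
tcp_pos: [0.4951, 0.2363, 0.0411]
ee_rot: [[-0.055, -0.999, 0.0], [-0.999, 0.055, 0.0], [-0.0, -0.0, -1.0]]
wrist_force: [-3.2, -1.3, 4.6]
gripper_width: 0.641
gripper_force: 30.0
```

It's seated (the force changed sign). I release it and retreat.

Emit:
servo_tool(
  commands=[
    [[0.25,0,0,0,0,0,0],[0.22,0,0,0,0,0,0],[0.22,0,0,0,0,0,0],[0.22,0,0,0,0,0,0],[0.22,0,0,0,0,0,0]],
  ],
)

```text
time_s: 21.65
tcp_pos: [0.4952, 0.2365, 0.0403]
ee_rot: [[-0.055, -0.998, 0.0], [-0.998, 0.055, 0.0], [-0.0, -0.0, -1.0]]
wrist_force: [0.2, 0.6, -0.8]
gripper_width: 0.776
gripper_force: 0.0
```

Emit:
servo_tool(
  commands=[
    [[0.22,0,0,-5,0,0,0],[0.22,0,0,-15,0,0,0],[0.22,0,0,-30,0,0,0],[0.22,0,0,-55,0,0,0],[0.22,0,0,-80,0,0,0]],
  ],
)

```text
time_s: 22.15
tcp_pos: [0.4951, 0.2363, 0.1218]
ee_rot: [[-0.055, -0.998, 0.0], [-0.998, 0.055, -0.0], [0.0, -0.0, -1.0]]
wrist_force: [0.7, 0.6, -0.4]
gripper_width: 0.78
gripper_force: 0.0
```

Emit:
servo_tool(
  commands=[
    [[0.22,0,0,-30,0,0,0],[0.22,0,0,-60,0,0,0],[0.22,0,0,-85,0,0,0],[0.22,0,0,-100,0,0,0],[0.22,0,0,-100,0,0,0]],
  ],
)

```text
time_s: 22.65
tcp_pos: [0.4962, 0.2371, 0.2239]
ee_rot: [[-0.055, -0.998, 0.006], [-0.999, 0.055, 0.004], [-0.004, -0.005, -1.0]]
wrist_force: [-0.2, 0.1, 0.1]
gripper_width: 0.782
gripper_force: 0.0
```

```bash
python3 shot.py w7 x
```

```text
22.75 [0.4947 0.2362 0.2205] [[-0.055, -0.998, 0.0], [-0.998, 0.055, 0.001], [-0.001, 0.0, -1.0]] [ 42.5  15.2 -11.6  -0.  -63.2 -45.6] [-0.2 -0.5  0. ]
```

View pics/w7.png

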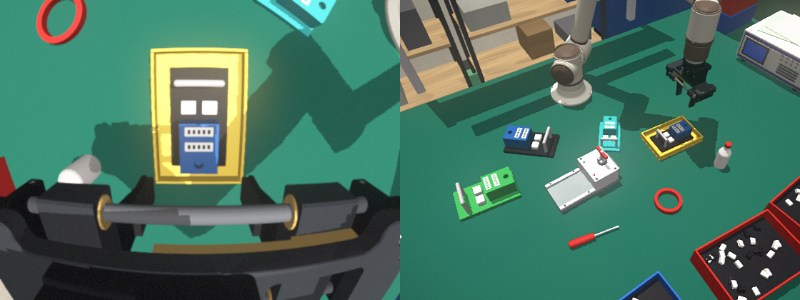

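The module lies flat, centred in the tray at left (199,115). In the scene half, the T-bar is still parked at (601,155), and the tape, screwdriver and bottle are where they were.

```bash
python3 -c "
from station import r
print(r.finish_job())"
```

```text
the job is handed in; nothing more can be done
None
```

The job is done and handed in after about 23 s: the plunger is parked in its rest notch, the blue module lies flat in the yellow tray, and the tape, screwdriver and bottle were not disturbed.

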